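Set and lock the sorting gauge at the blue clip

ROBOT

A 7-joint arm with a two-finger parallel gripper is mounted at the origin on the work surface. World frame = base frame: x ahead of the robot, y to its left, z up, the work surface at z = 0. Lengths are in m, angles in rad, forces in N, time in s.
With the tool pointing down it reaches from about 0.425 to 1.025 m from the base axis. Payload 3.6 kg.
Tool frame: the origin (TCP) lies midway between the tips of the shut fingers; the grasp point (between the pads) lies 19 mm behind it (tcp_to_grasp is the z of the grasp point in the tool frame, in m); z points along the fingers, y is the line along which they close (so a half turn about z gives the same grasp; the last joint's range is limited). The gripper opens to 85 mm and grips with 20 to 120 N. Pads are 22 mm wide; open, the fingers measure 114 mm over their backs; the gripper's body (76 mm by 85 mm) begins 54 mm behind the grasp point. The pads swing forward as they close: fully open they stand 13 mm farther back than shut.
Start: joints at [-1.242, 0.591, 0.048, 1.609, -0.033, 0.943, -0.034], TCP at [0.297, 0.661, 0.197] pointing down, gripper open.
Joint ranges: [-2.69, 2.69], [-0.47, 2.24], [-1.27, 1.36], [0.19, 2.51], [-1.53, 4.68], [0.08, 2.07], [-3.09, 3.09]. Speed limits (rad/s): [2.57, 2.57, 3.14, 3.14, 3.14, 3.14, 3.14].

INTERFACE

Orientations are given as a 3x3 rotation matrix whose columns are the frame's x, y, z axes.
In Python, from workcell import read_state, snapshot, sign_off, trace, pinpoint, tcp_to_grasp gives the robot as it stands.
- The arm moves only by the tool arm_command, never from a script. Its argument "rows" is a list of rows, each an object of numbers: "wx", "wy", "wz": the turn, a rotation vector about the tool's x, y, z in rad; "dx", "dy", "dz": the shift along the tool's x, y, z in mm; "grip": the opening, from 0 (shut) to 1 (fully open). A call has 1 to 10 rows; each row shifts and turns the commanded pose from where the row before left it, along the tool's axes as they then stand; what a row does not reach is not made up. A row lasts 1/12 s, in which the tool goes at most 41.7 mm and 7.16 degrees, less where a joint would pass 70% of its speed; a pose out of reach is approached as far as the arm can. A call with a gripper value outside its range is refused whole. The fingers move at their own pace and stop on an object; "squeeze" is the grip in N (left out, the last holds). Time passes only in rows, so rows that do not move let the fingers close. It gives the time, the measured TCP pose, the force, the opening and the grip force at its end, in the units of the state.
- read_state(): the state, without advancing time (a new reading comes with each control period).
- snapshot(name): name is "scene" or "side" or "wrist"; returns a dict with "pixels" (400x640x3 uint8, blue, green, red), "fx", "fy", "cx", "cy" (pixels), "R" (3x3) and "t" (3): a world point X has camera coordinates R X + t. Camera axes: x right, y down, z forward; pixel columns grow to the right and rows downward; lengths in m; the calibration is good to about 2 mm. A picture is of the moment at which its call begins. There is no depth.
- sign_off(): hands the job in; it is judged then, once.
Trained networks look in the newest picture that a camera, given by its name, has taken for a name from the list of things; names that differ only in an ending like _2 or _b are one class to them, and where a whole thing is asked for, a point or a joint stands for the part that bears it (a point fixed in the world has none). Each returns a list of dicts, best first, with "score" (0 to 1); they miss things now and then, are a little off and sometimes report something else, mostly with a low value. They report only what shows in the picture. A call takes as long as a camera call. They do not tell look-alikes from the thing itself.
- trace(camera, target): "pixels" (400x640 bool, what is visible of it) and "box" ([left, top, right, bottom] in pixels, round what is visible of it).
- pinpoint(camera, target): "point" ([row, column] in pixels: a listed point, or the origin of a listed thing).
The state is a dict: "clock": time; "joints": joint angles; "qd": joint speeds; "effort": joint torques, N m; "tcp_pos": TCP position; "orientation": TCP orientation; "ft_force": force on the tool from outside, world axes, zero at the start; "wrist_torque": the same for the moment, N m; "finger_gap": opening from 0.0 (shut) to 1.0 (fully open); "grip_force": force on a finger pad.
Only numpy, scipy, OpenCV 4.12 (cv2) and the standard library are available. Lean on these libraries where they do the work, as an engineer would, in place of code of your own. Each camera call takes 0.05 s, during which the arm holds its last target. There are 200 camera calls.

TASK

Set the sorting gauge on the table for the blue bottles: push the grey stop along its rods with your fingertips until it clicks into the notch at the blue clip, then press the red button on top of the stop all the way down to lock it. Only push: do not pinch the stop between the fingers, do not press the button before the stop has clicked into that notch, and leave the bottles and the mug standing where they are.

Things in the scene. Friction and masses are not known exactly. Their poses are not given: they have to be found in the camera images.
- gauge: Sorting gauge fixed to the table, placed anew each time. Aluminium base plate 110 mm wide (its x), 420 long (its y), 8 thick; two 10 mm rods along its y at x = +-30 mm, tops 41 mm above the table; end blocks 20 mm thick at y = +-197 mm, tops 50 mm above the table. Origin: centre of the underside. Its y axis is the rods' direction, within 0.25 rad of world y.
- stop_top (a point): Centre of the top face of the grey stop (the red button rises from it), 85 mm above the table. The stop rides on the rods: 90 mm wide across them, 54 mm long along them, so each pushing face is 27 mm from this point along the gauge's y; it spans 30 to 85 mm above the table. White lines mark its middle. Axes as the gauge.
- stop (a joint): Position of the stop along the gauge's y from its middle, m, -0.15 to 0.15; starts between the clips. Friction 1.5 N. A sprung ball under it climbs a clip's first rib (about 5 N more) from 13 to 7 mm before the clip's middle; then the force drops and the ball draws the stop into the notch, right over that middle. Pushing on over the second rib (about 4 N more) overshoots; it can be pushed back.
- left_cheek (a point): Middle of the black pushing face (86 mm wide, 51 mm high) on the stop's gauge +y side, 57.5 mm above the table.
- right_cheek (a point): Middle of the same black pushing face on the stop's gauge -y side.
- lock_top (a point): Centre of the top of the red round lock button (28 mm across) on the middle of the stop; 99 mm above the table while up, 91 mm when fully pressed.
- lock (a joint): Travel of the red button: 0 up, 0.008 m fully down. It moves with about 4 N of friction plus light damping and stays where it is left.
- blue_clip: Blue clip fixed across the base plate, on either side of the stop: 156 mm across the rods, 24 mm along them; its ends stick out beside the plate, tops 16 mm above the table, with a white line at the middle. Two steel ribs on it form the notch. Origin: its middle, 8 mm above the table, straight below stop_top when the stop is in its notch; axes as the gauge.
- yellow_clip: Yellow clip like the blue one, on the other side of the stop; not to be used.
- bottle_a: Blue bottle with white twist cap, 60 mm across, 140 mm tall, standing about 160 mm from the gauge's middle line on the robot's side. Origin: centre of its underside. Leave standing.
- bottle_b: A second such bottle about 150 mm from the gauge's middle line on the far side. Origin: centre of its underside. Leave standing.
- mug: Terracotta mug, 80 mm across, 90 mm tall, on the right. Origin: centre of its underside.
Not all that is in view belongs to the job. Of the things that look like the blue_clip, the middle-sized one is meant.

How it is judged:
On the way, in this order (a step that is already met when the one before it is completed fails the run):
1. the stop rests in the blue clip's notch, with the button still up (y of stop_top in the frame of blue_clip between -0.004 and 0.004 m and velocity of joint stop between -0.01 and 0.01 m/s and value of joint lock below 0.003 m), for 0.3 s.
2. the red button is pressed down with the stop in the notch (y of stop_top in the frame of blue_clip between -0.004 and 0.004 m and value of joint lock above 0.0065 m), for 0.2 s.
At the end, for the whole second after the job is handed in: The stop is at rest in the blue clip's notch (its middle within 4 mm of the clip's, along the rods) and the red button is down by more than 6.5 of its 8 mm (all of step 2 and velocity of joint stop between -0.01 and 0.01 m/s); the robot touches nothing.
It fails at once if the stop is pinched: both of its pushing faces are pressed by the fingers at once (contact force between the fingers and stop_c1 above 0.5 N and contact force between the fingers and stop_c2 above 0.5 N).
It fails at once if the button is pressed while the stop is not in the blue notch (value of joint lock above 0.004 m and not (y of stop_top in the frame of blue_clip between -0.006 and 0.006 m)).
It fails at once if a bottle or the mug is shifted or lifted by more than 20 mm (distance of any of bottle_a, bottle_b, mug from where it was at the start of the episode above 0.02 m).
It fails at once if a bottle or the mug is tipped (angle between any of bottle_a, bottle_b, mug's own z axis and vertical above 0.3 rad).
It also fails if it takes over 51 s, if anything falls off the work surface, if the arm or the gripper's body presses on something with over 40 N, if the wrist force passes 120 N, or if a joint passes its speed limit or range.

## Working session

There is one attempt and no reset: what is moved stays moved. The work goes in short steps, Python scripts to look and compute and a tool call to move; the robot and the scene stay as the last step left them, time stands still between calls to the robot, and variables do not carry over. Pictures are saved under pics/ and viewed, at most 10 in all, crops included, and the job is handed in when it is done.

Besides the shell and the picture viewer there is one more tool, called after ">>>" by a JSON object that holds its "fn" and its "kwargs", one argument or row to a line. arm_command: Moves the arm, as the interface text tells. Its arguments: {"type":"object","properties":{"rows":{"type":"array","items":{"type":"object","properties":{"wx":{"type":"number"},"wy":{"type":"number"},"wz":{"type":"number"},"dx":{"type":"number"},"dy":{"type":"number"},"dz":{"type":"number"},"grip":{"type":"number"}}}},"squeeze":{"type":"number"}},"required":["rows"]}

```bash
mkdir -p pics; cat > h.py <<'E'
import numpy as np, cv2
from workcell import *
def save(c):
    s=snapshot(c); cv2.imwrite(f'pics/{c}_{np.random.randint(1e6)}.png',s['pixels']); return s
def ray(s,rc):
    d=np.array([(rc[1]-s['cx'])/s['fx'],(rc[0]-s['cy'])/s['fy'],1.]); R=np.array(s['R']); return -R.T@np.array(s['t']), R.T@d
def at_z(s,rc,z):
    o,d=ray(s,rc); return o+d*(z-o[2])/d[2]
E
cat > a.py <<'E'
from h import *
Z=dict(stop_top=.085,left_cheek=.0575,right_cheek=.0575,lock_top=.099,blue_clip=.008,yellow_clip=.008,gauge=0,bottle_a=0,mug=0)
for c in ['scene','side']:
    s=snapshot(c); cv2.imwrite(f'pics/{c}0.png',s['pixels'])
    for n,z in Z.items():
        for p in pinpoint(c,n)[:4]:
            print(c,n,round(p['score'],2),np.round(p['point']),np.round(at_z(s,p['point'],z),3))
st=read_state(); print(st['clock'],np.round(st['tcp_pos'],3),np.round(st['orientation'],3),tcp_to_grasp)
E
python3 a.py
```

```text
scene stop_top 0.67 [200. 397.] [0.566 0.007 0.085]
scene left_cheek 0.58 [210. 409.] [0.557 0.032 0.057]
scene right_cheek 0.56 [207. 380.] [ 0.576 -0.023  0.057]
scene right_cheek 0.21 [210. 409.] [0.557 0.032 0.057]
scene lock_top 0.64 [196. 396.] [0.571 0.005 0.099]
scene blue_clip 0.8 [219. 341.] [ 0.602 -0.099  0.008]
scene blue_clip 0.8 [293. 278.] [ 0.815 -0.135  0.008]
scene blue_clip 0.56 [121. 308.] [ 0.334 -0.311  0.008]
scene yellow_clip 0.95 [230. 437.] [0.543 0.095 0.008]
scene gauge 0.82 [226. 386.] [ 0.572 -0.006  0.   ]
scene bottle_a 0.69 [181. 408.] [ 0.425 -0.005  0.   ]
scene bottle_a 0.61 [286. 365.] [0.726 0.008 0.   ]
scene mug 0.89 [165. 224.] [ 0.561 -0.424  0.   ]
side stop_top 0.57 [176. 306.] [ 0.565 -0.007  0.085]
side left_cheek 0.86 [181. 298.] [0.558 0.028 0.057]
side right_cheek 0.57 [186. 311.] [ 0.577 -0.005  0.057]
side lock_top 0.56 [173. 305.] [ 0.562 -0.016  0.099]
side lock_top 0.26 [210. 308.] [ 0.515 -0.172  0.099]
side blue_clip 0.77 [306. 238.] [ 0.34  -0.293  0.008]
side blue_clip 0.75 [222. 335.] [ 0.599 -0.102  0.008]
side blue_clip 0.75 [211. 426.] [ 0.811 -0.137  0.008]
side yellow_clip 0.75 [190. 289.] [0.547 0.082 0.008]
side gauge 0.61 [209. 309.] [ 0.568 -0.012  0.   ]
side bottle_a 0.8 [225. 246.] [ 0.412 -0.026  0.   ]
side bottle_a 0.56 [196. 361.] [ 0.708 -0.002  0.   ]
side mug 0.86 [326. 378.] [ 0.552 -0.422  0.   ]
1.0 [0.297 0.661 0.197] [[-0.912  0.41   0.   ]
 [ 0.41   0.912  0.   ]
 [-0.     0.    -1.   ]] -0.0187
```

View pics/scene0.png

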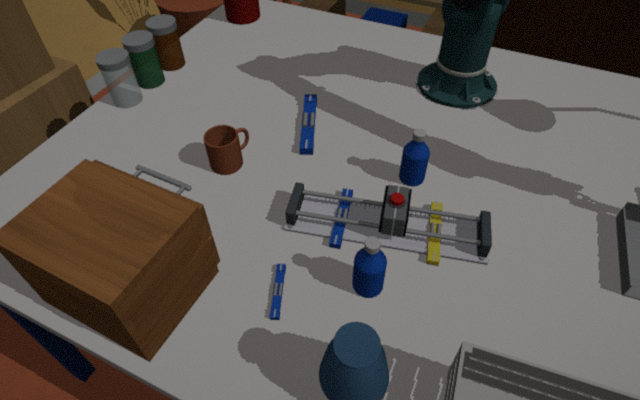

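View pics/side0.png

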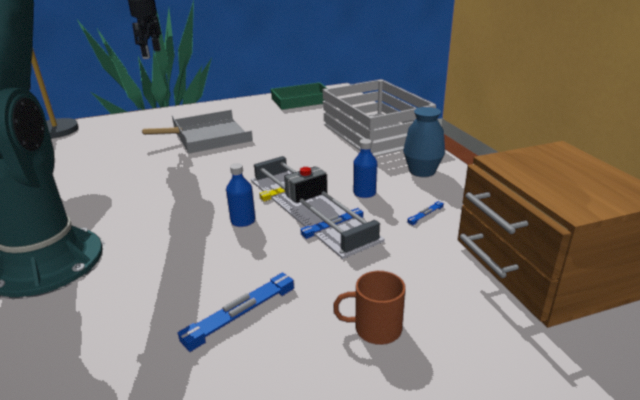

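The scene view shows the gauge with the middle-sized blue clip at (row 219, col 341), the stop at (200, 397) and the yellow clip at (230, 437). The side view agrees. The larger and smaller blue clips lie loose on the table, off the gauge. The stop has to go about 0.11 m toward gauge −y, so I'll push from its +y side.

>>> {"fn": "arm_command", "kwargs": {
  "rows": [
    {"dx":-22.4,"dy":-20.2,"dz":-4,"grip":0},
    {"dx":-22.4,"dy":-20.2,"dz":-4,"grip":0},
    {"dx":-22.4,"dy":-20.2,"dz":-4,"grip":0},
    {"dx":-22.4,"dy":-20.2,"dz":-4,"grip":0},
    {"dx":-22.4,"dy":-20.2,"dz":-4,"grip":0},
    {"dx":-22.4,"dy":-20.2,"dz":-4,"grip":0},
    {"dx":-22.4,"dy":-20.2,"dz":-4,"grip":0},
    {"dx":-22.4,"dy":-20.2,"dz":-4,"grip":0},
    {"dx":-22.4,"dy":-20.2,"dz":-4,"grip":0},
    {"dx":-22.4,"dy":-20.2,"dz":-4,"grip":0}
  ]
}}

```text
validation failed for argument at $.ro...
```

>>> {"fn": "arm_command", "kwargs": {
  "rows": [
    {"dx":-22.4,"dy":-20.2,"grip":0},
    {"dx":-22.4,"dy":-20.2,"grip":0},
    {"dx":-22.4,"dy":-20.2,"grip":0},
    {"dx":-22.4,"dy":-20.2,"grip":0},
    {"dx":-22.4,"dy":-20.2,"grip":0},
    {"dx":-22.4,"dy":-20.2,"grip":0},
    {"dx":-22.4,"dy":-20.2,"grip":0},
    {"dx":-22.4,"dy":-20.2,"grip":0},
    {"dx":-22.4,"dy":-20.2,"grip":0},
    {"dx":-22.4,"dy":-20.2,"grip":0}
  ]
}}

```text
validation failed for argument at $.ro...
```

>>> {"fn": "arm_command", "kwargs": {
  "rows": [
    {"wz":0.112},
    {"wz":0.112},
    {"wz":0.112},
    {"wz":0.112},
    {"wz":0.112},
    {"wz":0.112},
    {"wz":0.112},
    {"wz":0.111},
    {}
  ]
}}

```text
validation failed for argument at $.ro...
```

```bash
cat > b.py <<'E'
from h import *
import sys
Z=dict(stop_top=.085,left_cheek=.0575,right_cheek=.0575,lock_top=.099,blue_clip=.008,yellow_clip=.008,gauge=0)
c='wrist'; s=snapshot(c); cv2.imwrite(f'pics/{sys.argv[1]}.png',s['pixels']); np.save('w.npy',s,allow_pickle=True)
for n,z in Z.items():
    for p in pinpoint(c,n)[:3]: print(n,round(p['score'],2),np.round(p['point']),np.round(at_z(s,p['point'],z),4))
st=read_state(); print(st['clock'],np.round(st['tcp_pos'],4),np.round(st['orientation'],3),np.round(st['ft_force'],1))
E
python3 b.py w1
```

```text
1.4 [0.2975 0.6612 0.1965] [[-0.912  0.41   0.   ]
 [ 0.41   0.912 -0.   ]
 [-0.     0.    -1.   ]] [-0.5  0.9  0.7]
```

View pics/w1.png

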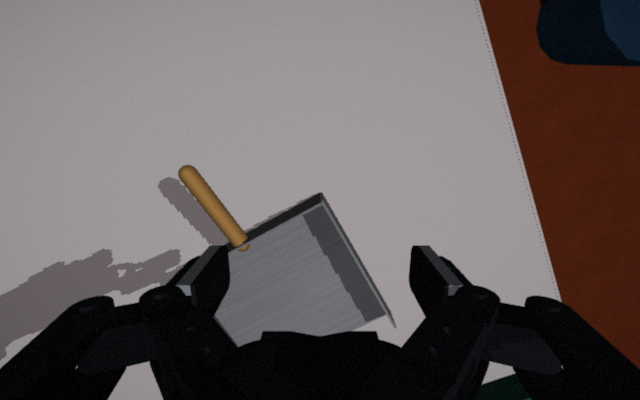

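The moves were refused, so the arm hasn't moved. The wrist picture shows only the dustpan under the open fingers. I'll try again with every key given.

>>> {"fn": "arm_command", "kwargs": {
  "rows": [
    {"dx":-22,"dy":-20,"dz":-5,"wx":0,"wy":0,"wz":0,"grip":0},
    {"dx":-22,"dy":-20,"dz":-5,"wx":0,"wy":0,"wz":0,"grip":0}
  ]
}}

```text
clock: 1.57
tcp_pos: [0.3191, 0.6079, 0.206]
orientation: [[-0.914, 0.406, -0.001], [0.406, 0.914, 0.001], [0.001, -0.0, -1.0]]
ft_force: [1.2, -0.5, 0.1]
finger_gap: 0.749
grip_force: 0.0
```

>>> {"fn": "arm_command", "kwargs": {
  "rows": [
    {"dx":-22,"dy":-20,"dz":-5,"wx":0,"wy":0,"wz":0,"grip":0},
    {"dx":-22,"dy":-20,"dz":-5,"wx":0,"wy":0,"wz":0,"grip":0},
    {"dx":-22,"dy":-20,"dz":-5,"wx":0,"wy":0,"wz":0,"grip":0},
    {"dx":-22,"dy":-20,"dz":-5,"wx":0,"wy":0,"wz":0,"grip":0},
    {"dx":-22,"dy":-20,"dz":-5,"wx":0,"wy":0,"wz":0,"grip":0},
    {"dx":-22,"dy":-20,"dz":-5,"wx":0,"wy":0,"wz":0,"grip":0},
    {"dx":-22,"dy":-20,"dz":-5,"wx":0,"wy":0,"wz":0,"grip":0},
    {"dx":-22,"dy":-20,"dz":0,"wx":0,"wy":0,"wz":0,"grip":0},
    {"dx":-22,"dy":-20,"dz":0,"wx":0,"wy":0,"wz":0,"grip":0},
    {"dx":-22,"dy":-20,"dz":0,"wx":0,"wy":0,"wz":0,"grip":0}
  ]
}}

```text
clock: 2.4
tcp_pos: [0.4403, 0.3327, 0.242]
orientation: [[-0.912, 0.41, 0.001], [0.41, 0.912, 0.001], [-0.0, 0.001, -1.0]]
ft_force: [0.9, 0.8, 0.4]
finger_gap: -0.004
grip_force: 0.0
```

>>> {"fn": "arm_command", "kwargs": {
  "rows": [
    {"dx":-22,"dy":-20,"dz":0,"wx":0,"wy":0,"wz":0,"grip":0},
    {"dx":-22,"dy":-20,"dz":0,"wx":0,"wy":0,"wz":0,"grip":0},
    {"dx":-22,"dy":-20,"dz":0,"wx":0,"wy":0,"wz":0,"grip":0},
    {"dx":-22,"dy":-20,"dz":0,"wx":0,"wy":0,"wz":0,"grip":0},
    {"dx":-22,"dy":-20,"dz":0,"wx":0,"wy":0,"wz":0,"grip":0},
    {"dx":-22,"dy":-20,"dz":0,"wx":0,"wy":0,"wz":0,"grip":0},
    {"dx":-22,"dy":-20,"dz":0,"wx":0,"wy":0,"wz":0,"grip":0},
    {"dx":-22,"dy":-20,"dz":0,"wx":0,"wy":0,"wz":0,"grip":0}
  ]
}}

```text
clock: 3.07
tcp_pos: [0.5351, 0.1145, 0.2418]
orientation: [[-0.912, 0.41, 0.001], [0.41, 0.912, 0.0], [-0.0, 0.0, -1.0]]
ft_force: [0.0, 1.1, -0.4]
finger_gap: -0.001
grip_force: 0.0
```

>>> {"fn": "arm_command", "kwargs": {
  "rows": [
    {"dx":0,"dy":0,"dz":0,"wx":0,"wy":0,"wz":0.112,"grip":0},
    {"dx":0,"dy":0,"dz":0,"wx":0,"wy":0,"wz":0.112,"grip":0},
    {"dx":0,"dy":0,"dz":0,"wx":0,"wy":0,"wz":0.112,"grip":0},
    {"dx":0,"dy":0,"dz":0,"wx":0,"wy":0,"wz":0.112,"grip":0},
    {"dx":0,"dy":0,"dz":0,"wx":0,"wy":0,"wz":0.112,"grip":0},
    {"dx":0,"dy":0,"dz":0,"wx":0,"wy":0,"wz":0.112,"grip":0},
    {"dx":0,"dy":0,"dz":0,"wx":0,"wy":0,"wz":0.112,"grip":0},
    {"dx":0,"dy":0,"dz":0,"wx":0,"wy":0,"wz":0.111,"grip":0},
    {"dx":0,"dy":0,"dz":0,"wx":0,"wy":0,"wz":0,"grip":0},
    {"dx":0,"dy":0,"dz":0,"wx":0,"wy":0,"wz":0,"grip":0}
  ]
}}

```text
clock: 3.9
tcp_pos: [0.5347, 0.116, 0.2416]
orientation: [[-0.253, 0.967, 0.0], [0.967, 0.253, -0.0], [-0.0, 0.0, -1.0]]
ft_force: [0.2, -0.9, -0.4]
finger_gap: 0.001
grip_force: 0.0
```

```bash
python3 b.py w2
```

```text
left_cheek 0.6 [240. 325.] [0.5616 0.0353 0.0575]
blue_clip 0.59 [311. 319.] [ 0.5892 -0.1018  0.008 ]
yellow_clip 0.65 [189. 326.] [0.5499 0.0891 0.008 ]
gauge 0.73 [254. 322.] [ 0.5718 -0.0114  0.    ]
4.3 [0.5347 0.1158 0.2415] [[-0.251  0.968  0.   ]
 [ 0.968  0.251  0.   ]
 [ 0.     0.    -1.   ]] [-0.1 -0.   1. ]
```

View pics/w2.png

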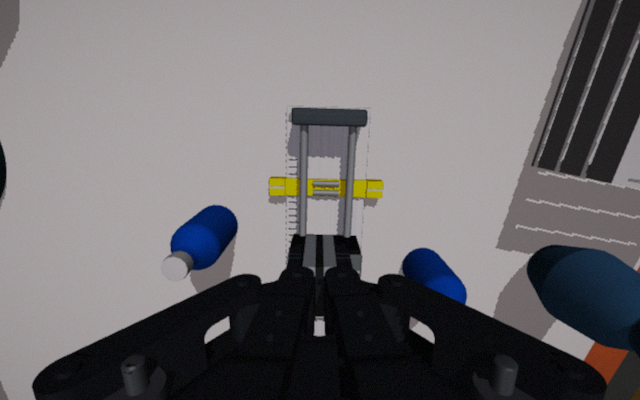

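The wrist view shows the yellow clip at (188, 326), the black cheek at (240, 325) and the rods upright in the picture. The gauge is about 0.03 rad clockwise of the tool. The stop needs to travel about 111 mm. Next I'll descend behind the left cheek.

>>> {"fn": "arm_command", "kwargs": {
  "rows": [
    {"dx":0,"dy":9,"dz":0,"wx":0,"wy":0,"wz":0.026,"grip":0},
    {"dx":0,"dy":0,"dz":26,"wx":0,"wy":0,"wz":0,"grip":0},
    {"dx":0,"dy":0,"dz":26,"wx":0,"wy":0,"wz":0,"grip":0},
    {"dx":0,"dy":0,"dz":26,"wx":0,"wy":0,"wz":0,"grip":0},
    {"dx":0,"dy":0,"dz":26,"wx":0,"wy":0,"wz":0,"grip":0},
    {"dx":0,"dy":0,"dz":26,"wx":0,"wy":0,"wz":0,"grip":0},
    {"dx":0,"dy":0,"dz":26,"wx":0,"wy":0,"wz":0,"grip":0},
    {"dx":0,"dy":0,"dz":26,"wx":0,"wy":0,"wz":0,"grip":0},
    {"dx":-20,"dy":0,"dz":0,"wx":0,"wy":0,"wz":0,"grip":0},
    {"dx":-20,"dy":0,"dz":0,"wx":0,"wy":0,"wz":0,"grip":0}
  ]
}}

```text
clock: 5.13
tcp_pos: [0.5518, 0.0805, 0.0572]
orientation: [[-0.228, 0.974, -0.003], [0.974, 0.228, 0.0], [0.001, -0.003, -1.0]]
ft_force: [0.2, -0.6, 0.7]
finger_gap: 0.002
grip_force: 0.0
```

>>> {"fn": "arm_command", "kwargs": {
  "rows": [
    {"dx":-8,"dy":0,"dz":0,"wx":0,"wy":0,"wz":0,"grip":0},
    {"dx":-8,"dy":0,"dz":0,"wx":0,"wy":0,"wz":0,"grip":0},
    {"dx":-4,"dy":0,"dz":0,"wx":0,"wy":0,"wz":0,"grip":0},
    {"dx":0,"dy":0,"dz":0,"wx":0,"wy":0,"wz":0,"grip":0}
  ]
}}

```text
clock: 5.47
tcp_pos: [0.5576, 0.0591, 0.0599]
orientation: [[-0.224, 0.975, 0.001], [0.975, 0.224, 0.0], [-0.0, 0.001, -1.0]]
ft_force: [0.3, 0.6, -0.5]
finger_gap: -0.003
grip_force: 0.0
```

```bash
python3 - <<'E'
from h import *
s=snapshot('scene'); im=s['pixels']; cv2.imwrite('pics/s1.png',cv2.resize(im[150:290,270:510],None,fx=3.3,fy=3.3,interpolation=cv2.INTER_CUBIC))
E
```

```text
(no output)
```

View pics/s1.png

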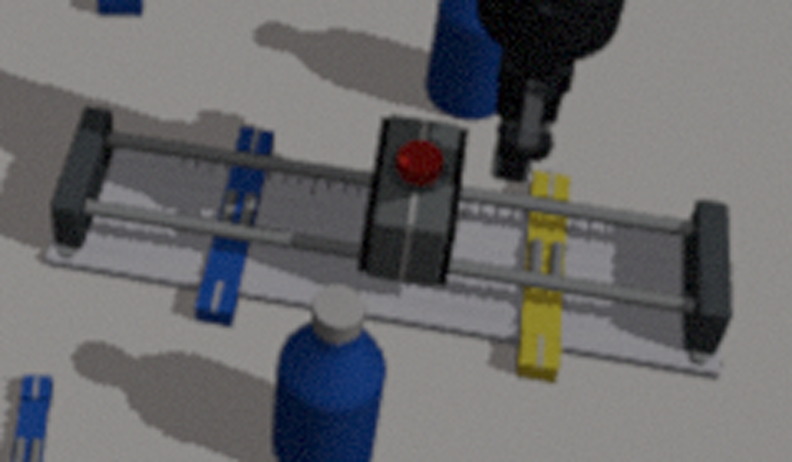

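The picture shows the fingertip at about crop (row 175, col 512), but the cheek's middle is near (205, 455). The tip may be too close to the robot, so I'll check by projecting points.

```bash
python3 - <<'E'
from h import *
s=snapshot('scene'); R=np.array(s['R']);t=np.array(s['t'])
def pr(X):
    c=R@np.array(X)+t; p=np.array([s['fx']*c[0]/c[2]+s['cx'],s['fy']*c[1]/c[2]+s['cy']]); return np.round((p-[270,150])*3.3)
st=read_state(); T=st['tcp_pos']; print('tcp',pr(T),T)
# crop (col,row) of visible points
def un(c,r,z): return np.round(at_z(s,[r/3.3+150,c/3.3+270],z),4)
print('clip ends blue',un(256,130,.016),un(215,321,.016)); print('yellow',un(550,175,.016),un(538,376,.016))
print('stop top corners',un(387,118,.085),un(466,130,.085),un(366,233,.085),un(448,243,.085))
print('plate',un(48,258,.008),un(718,374,.008))
print('lock',un(419,158,.099))
E
```

```text
tcp [504. 209.] [0.55699213 0.06065695 0.0598    ]
clip ends blue [ 0.5226 -0.117   0.016 ] [ 0.6788 -0.0775  0.016 ]
yellow [0.4783 0.075  0.016 ] [0.6343 0.1118 0.016 ]
stop top corners [ 0.538  -0.0241  0.085 ] [0.5272 0.0236 0.085 ] [ 0.6297 -0.004   0.085 ] [0.6167 0.0416 0.085 ]
plate [ 0.674  -0.1969  0.008 ] [0.5819 0.2081 0.008 ]
lock [0.5737 0.0075 0.099 ]
```

```bash
python3 - <<'E'
from h import *
a=[]
for c,n in (('scene',1),('side',1)):
    s=snapshot(c); R=np.array(s['R']);t=np.array(s['t']); T=np.array(read_state()['tcp_pos'])
    q=R@T+t; u,v=int(s['fx']*q[0]/q[2]+s['cx']),int(s['fy']*q[1]/q[2]+s['cy'])
    im=s['pixels'][v-45:v+35,u-40:u+40]; im=cv2.convertScaleAbs(cv2.resize(im,(400,400),interpolation=cv2.INTER_CUBIC),alpha=1.7); cv2.circle(im,(200,225),4,(0,255,0),1); a.append(im)
cv2.imwrite('pics/z1.png',np.hstack(a))
E
```

```text
(no output)
```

View pics/z1.png

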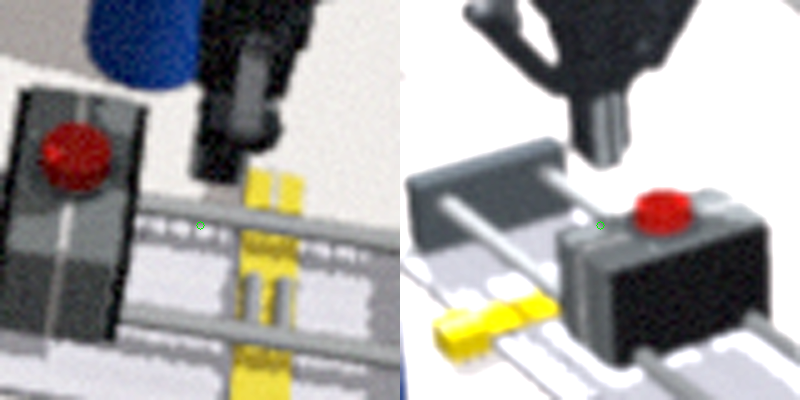

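Both views show the visible tip 9–12 px above where the reported TCP projects. I'll triangulate the tip.

```bash
python3 - <<'E'
from h import *
T=np.array(read_state()['tcp_pos']); L=[]
for c,(x,y) in (('scene',(215,178)),('side',(202,163))):
    s=snapshot(c); R=np.array(s['R']);t=np.array(s['t']); q=R@T+t; u,v=int(s['fx']*q[0]/q[2]+s['cx']),int(s['fy']*q[1]/q[2]+s['cy'])
    L.append(ray(s,[v-45+y/5,u-40+x/5]))
A=[];b=[]
for o,d in L:
    d=d/np.linalg.norm(d); P=np.eye(3)-np.outer(d,d); A.append(P); b.append(P@o)
X=np.linalg.lstsq(np.vstack(A),np.hstack(b),rcond=None)[0]; print(X,T,[np.linalg.norm(P@(X)-bb) for P,bb in zip(A,b)])
# where the tip shows on the wrist: expected vs reported
E
```

```text
[0.55834026 0.06135337 0.0928212 ] [0.55676088 0.06097468 0.05969479] [np.float64(0.0009021807005708317), np.float64(0.0009021807005710277)]
```

The visible tip triangulates to z ≈ 0.093, while the reported TCP is at 0.060; x and y agree. A reported z of 0.036 works in either case, because the tip stays on the cheek and the body stays clear of the button. I'll lower to that, shift 7 mm sideways to the gauge's middle line, and approach slowly while watching the force.

>>> {"fn": "arm_command", "kwargs": {
  "rows": [
    {"dx":0,"dy":7,"dz":0,"wx":0,"wy":0,"wz":0,"grip":0},
    {"dx":0,"dy":0,"dz":8,"wx":0,"wy":0,"wz":0,"grip":0},
    {"dx":0,"dy":0,"dz":8,"wx":0,"wy":0,"wz":0,"grip":0},
    {"dx":0,"dy":0,"dz":7,"wx":0,"wy":0,"wz":0,"grip":0},
    {"dx":0,"dy":0,"dz":0,"wx":0,"wy":0,"wz":0,"grip":0}
  ]
}}

```text
clock: 6.18
tcp_pos: [0.562, 0.0611, 0.0345]
orientation: [[-0.225, 0.974, -0.004], [0.974, 0.225, -0.001], [0.0, -0.004, -1.0]]
ft_force: [-0.5, 0.3, -0.6]
finger_gap: 0.0
grip_force: 0.0
```

>>> {"fn": "arm_command", "kwargs": {
  "rows": [
    {"dx":-4,"dy":0,"dz":0,"wx":0,"wy":0,"wz":0,"grip":0},
    {"dx":-4,"dy":0,"dz":0,"wx":0,"wy":0,"wz":0,"grip":0},
    {"dx":-4,"dy":0,"dz":0,"wx":0,"wy":0,"wz":0,"grip":0},
    {"dx":-4,"dy":0,"dz":0,"wx":0,"wy":0,"wz":0,"grip":0},
    {"dx":-4,"dy":0,"dz":0,"wx":0,"wy":0,"wz":0,"grip":0},
    {"dx":-4,"dy":0,"dz":0,"wx":0,"wy":0,"wz":0,"grip":0}
  ]
}}

```text
clock: 6.68
tcp_pos: [0.5692, 0.038, 0.0368]
orientation: [[-0.225, 0.974, 0.0], [0.974, 0.225, 0.001], [0.001, 0.0, -1.0]]
ft_force: [-0.9, 1.6, 1.1]
finger_gap: -0.002
grip_force: 0.9
```

```bash
python3 - <<'E'
from h import *
a=[]
for c in ('scene','side'):
    s=snapshot(c); R=np.array(s['R']);t=np.array(s['t']); T=np.array(read_state()['tcp_pos'])
    q=R@T+t; u,v=int(s['fx']*q[0]/q[2]+s['cx']),int(s['fy']*q[1]/q[2]+s['cy'])
    im=s['pixels'][v-45:v+35,u-40:u+40]; im=cv2.convertScaleAbs(cv2.resize(im,(400,400),interpolation=cv2.INTER_CUBIC),alpha=1.7); cv2.circle(im,(200,225),4,(0,255,0),1); a.append(im)
cv2.imwrite('pics/z2.png',np.hstack(a))
E
```

```text
(no output)
```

View pics/z2.png

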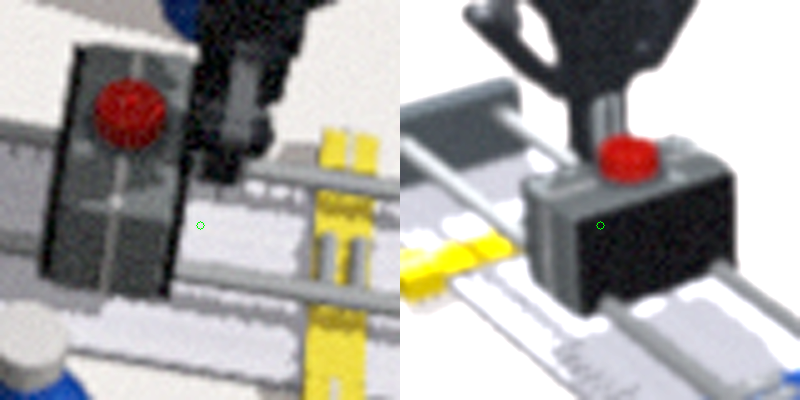

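The finger is beside the cheek at about (170, 210) in the left half, and the force shows light contact. I'll push about 75 mm at moderate speed, then measure again.

>>> {"fn": "arm_command", "kwargs": {
  "rows": [
    {"dx":-4,"dy":0,"dz":0,"wx":0,"wy":0,"wz":0,"grip":0},
    {"dx":-4,"dy":0,"dz":0,"wx":0,"wy":0,"wz":0,"grip":0},
    {"dx":-4,"dy":0,"dz":0,"wx":0,"wy":0,"wz":0,"grip":0},
    {"dx":-4,"dy":0,"dz":0,"wx":0,"wy":0,"wz":0,"grip":0},
    {"dx":-4,"dy":0,"dz":0,"wx":0,"wy":0,"wz":0,"grip":0},
    {"dx":-4,"dy":0,"dz":0,"wx":0,"wy":0,"wz":0,"grip":0},
    {"dx":-4,"dy":0,"dz":0,"wx":0,"wy":0,"wz":0,"grip":0},
    {"dx":-4,"dy":0,"dz":0,"wx":0,"wy":0,"wz":0,"grip":0},
    {"dx":-4,"dy":0,"dz":0,"wx":0,"wy":0,"wz":0,"grip":0},
    {"dx":-4,"dy":0,"dz":0,"wx":0,"wy":0,"wz":0,"grip":0}
  ]
}}

```text
clock: 7.62
tcp_pos: [0.5783, -0.0015, 0.0365]
orientation: [[-0.225, 0.974, 0.0], [0.974, 0.225, -0.0], [-0.0, 0.0, -1.0]]
ft_force: [-0.3, 1.6, 1.2]
finger_gap: -0.001
grip_force: 0.9
```

>>> {"fn": "arm_command", "kwargs": {
  "rows": [
    {"dx":-4,"dy":0,"dz":0,"wx":0,"wy":0,"wz":0,"grip":0},
    {"dx":-4,"dy":0,"dz":0,"wx":0,"wy":0,"wz":0,"grip":0},
    {"dx":-4,"dy":0,"dz":0,"wx":0,"wy":0,"wz":0,"grip":0},
    {"dx":-4,"dy":0,"dz":0,"wx":0,"wy":0,"wz":0,"grip":0},
    {"dx":-4,"dy":0,"dz":0,"wx":0,"wy":0,"wz":0,"grip":0},
    {"dx":-4,"dy":0,"dz":0,"wx":0,"wy":0,"wz":0,"grip":0},
    {"dx":-4,"dy":0,"dz":0,"wx":0,"wy":0,"wz":0,"grip":0},
    {"dx":-4,"dy":0,"dz":0,"wx":0,"wy":0,"wz":0,"grip":0},
    {"dx":0,"dy":0,"dz":0,"wx":0,"wy":0,"wz":0,"grip":0}
  ]
}}

```text
clock: 8.37
tcp_pos: [0.5856, -0.0339, 0.0366]
orientation: [[-0.224, 0.975, 0.001], [0.975, 0.224, -0.001], [-0.001, 0.0, -1.0]]
ft_force: [0.4, 0.2, 0.1]
finger_gap: 0.001
grip_force: 0.0
```

```bash
cat > m.py <<'E'
from h import *
import sys
s=snapshot('scene'); im=s['pixels']; o=cv2.resize(im[140:275,260:480],None,fx=3.6,fy=3.6,interpolation=cv2.INTER_CUBIC)
cv2.imwrite(f'pics/{sys.argv[1]}.png',cv2.convertScaleAbs(o,alpha=1.5))
g=np.array([-.228,.9737])
hsv=cv2.cvtColor(im,cv2.COLOR_BGR2HSV); m=((hsv[...,0]<8)|(hsv[...,0]>172))&(hsv[...,1]>150); m[:150]=0;m[260:]=0;m[:,:300]=0;m[:,460:]=0
r=np.argwhere(m); print('red n',len(r)); c=r.mean(0); X=at_z(s,c,.097); print('button',np.round(X,4),'u',X[:2]@g)
for n,z in (('stop_top',.085),('lock_top',.099),('left_cheek',.0575)):
    for p in pinpoint('scene',n)[:1]: X=at_z(s,p['point'],z); print(n,np.round(X,4),'u',X[:2]@g,p['score'])
st=read_state(); T=st['tcp_pos']; print(st['clock'],np.round(T,4),'u',T[:2]@g,np.round(st['ft_force'],1))
print('blue u',np.array([.6007,-.097])@g)
E
python3 m.py m1
```

```text
red n 153
button [ 0.5887 -0.0715  0.097 ] u -0.2038699625995079
stop_top [ 0.5884 -0.0691  0.085 ] u -0.20139444285666416 0.96
lock_top [ 0.586  -0.0738  0.099 ] u -0.20545997657154075 0.57
left_cheek [ 0.5827 -0.0449  0.0575] u -0.17658277395182023 0.8
8.5667 [ 0.5849 -0.0328  0.0363] u -0.1653411433527224 [-0.2 -0.6  0. ]
blue u -0.23140850000000002
```

View pics/m1.png

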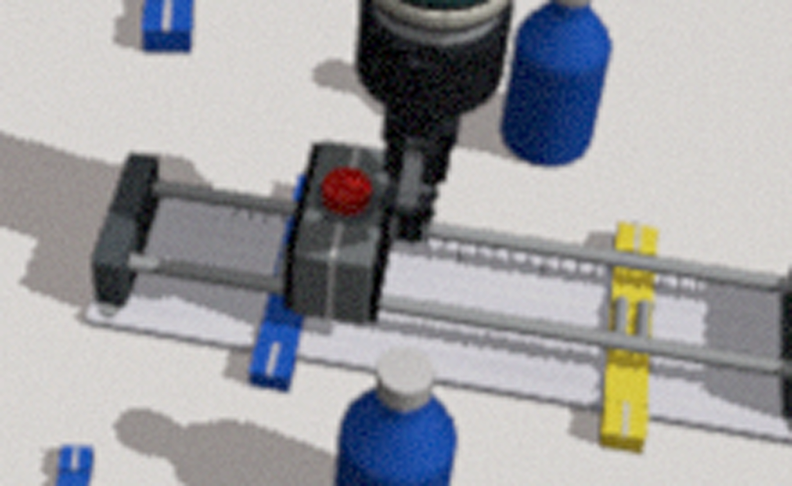

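The stop is about 28 mm short of the blue clip, with the button at (190, 347) in the crop. The rib should come after roughly 15 mm. I'll continue slowly.

>>> {"fn": "arm_command", "kwargs": {
  "rows": [
    {"dx":-3,"dy":0,"dz":0,"wx":0,"wy":0,"wz":0,"grip":0},
    {"dx":-3,"dy":0,"dz":0,"wx":0,"wy":0,"wz":0,"grip":0},
    {"dx":-3,"dy":0,"dz":0,"wx":0,"wy":0,"wz":0,"grip":0},
    {"dx":-2,"dy":0,"dz":0,"wx":0,"wy":0,"wz":0,"grip":0},
    {"dx":-2,"dy":0,"dz":0,"wx":0,"wy":0,"wz":0,"grip":0}
  ]
}}

```text
clock: 8.98
tcp_pos: [0.5878, -0.045, 0.0363]
orientation: [[-0.225, 0.974, -0.001], [0.974, 0.225, 0.0], [0.0, -0.001, -1.0]]
ft_force: [-0.8, 0.7, -0.5]
finger_gap: 0.001
grip_force: 0.8
```

>>> {"fn": "arm_command", "kwargs": {
  "rows": [
    {"dx":-1,"dy":0,"dz":0,"wx":0,"wy":0,"wz":0,"grip":0},
    {"dx":-1,"dy":0,"dz":0,"wx":0,"wy":0,"wz":0,"grip":0},
    {"dx":-1,"dy":0,"dz":0,"wx":0,"wy":0,"wz":0,"grip":0}
  ]
}}

```text
clock: 9.23
tcp_pos: [0.5885, -0.0479, 0.0364]
orientation: [[-0.225, 0.974, -0.001], [0.974, 0.225, 0.0], [0.0, -0.001, -1.0]]
ft_force: [-0.9, 1.0, -1.6]
finger_gap: 0.002
grip_force: 0.8
```

>>> {"fn": "arm_command", "kwargs": {
  "rows": [
    {"dx":-1,"dy":0,"dz":0,"wx":0,"wy":0,"wz":0,"grip":0},
    {"dx":-1,"dy":0,"dz":0,"wx":0,"wy":0,"wz":0,"grip":0}
  ]
}}

```text
clock: 9.4
tcp_pos: [0.5887, -0.0488, 0.0364]
orientation: [[-0.226, 0.974, -0.001], [0.974, 0.226, 0.001], [0.002, -0.001, -1.0]]
ft_force: [-2.7, 4.9, -0.0]
finger_gap: 0.0
grip_force: 2.4
```

Rib climb has started, and the force is rising.

>>> {"fn": "arm_command", "kwargs": {
  "rows": [
    {"dx":-1,"dy":0,"dz":0,"wx":0,"wy":0,"wz":0,"grip":0},
    {"dx":-1,"dy":0,"dz":0,"wx":0,"wy":0,"wz":0,"grip":0}
  ]
}}

```text
clock: 9.57
tcp_pos: [0.5887, -0.049, 0.0364]
orientation: [[-0.227, 0.974, -0.003], [0.974, 0.227, 0.003], [0.004, -0.002, -1.0]]
ft_force: [-3.2, 7.7, 1.6]
finger_gap: -0.003
grip_force: 3.9
```

>>> {"fn": "arm_command", "kwargs": {
  "rows": [
    {"dx":-1,"dy":0,"dz":0,"wx":0,"wy":0,"wz":0,"grip":0},
    {"dx":-1,"dy":0,"dz":0,"wx":0,"wy":0,"wz":0,"grip":0}
  ]
}}

```text
clock: 9.73
tcp_pos: [0.589, -0.0502, 0.0364]
orientation: [[-0.227, 0.974, -0.003], [0.974, 0.227, 0.004], [0.005, -0.002, -1.0]]
ft_force: [-2.4, 5.8, 0.6]
finger_gap: -0.003
grip_force: 3.2
```

>>> {"fn": "arm_command", "kwargs": {
  "rows": [
    {"dx":-1,"dy":0,"dz":0,"wx":0,"wy":0,"wz":0,"grip":0}
  ]
}}

```text
clock: 9.82
tcp_pos: [0.5895, -0.052, 0.0364]
orientation: [[-0.227, 0.974, -0.002], [0.974, 0.227, 0.003], [0.003, -0.002, -1.0]]
ft_force: [-2.4, 4.5, -0.6]
finger_gap: 0.001
grip_force: 2.2
```

>>> {"fn": "arm_command", "kwargs": {
  "rows": [
    {"dx":0,"dy":0,"dz":0,"wx":0,"wy":0,"wz":0,"grip":0},
    {"dx":0,"dy":0,"dz":0,"wx":0,"wy":0,"wz":0,"grip":0}
  ]
}}

```text
clock: 9.98
tcp_pos: [0.5901, -0.0544, 0.0364]
orientation: [[-0.226, 0.974, -0.001], [0.974, 0.226, 0.0], [0.0, -0.001, -1.0]]
ft_force: [-0.9, 2.8, -1.2]
finger_gap: 0.0
grip_force: 1.3
```

>>> {"fn": "arm_command", "kwargs": {
  "rows": [
    {"dx":-1,"dy":0,"dz":0,"wx":0,"wy":0,"wz":0,"grip":0},
    {"dx":0,"dy":0,"dz":0,"wx":0,"wy":0,"wz":0,"grip":0}
  ]
}}

```text
clock: 10.15
tcp_pos: [0.5912, -0.0569, 0.0366]
orientation: [[-0.224, 0.974, 0.001], [0.974, 0.224, -0.001], [-0.002, 0.001, -1.0]]
ft_force: [-0.3, 0.4, -0.4]
finger_gap: 0.003
grip_force: 0.4
```

```bash
python3 m.py m2
```

```text
red n 154
button [ 0.595 -0.094  0.097] u -0.22715857759747304
stop_top [ 0.5958 -0.0936  0.085 ] u -0.22694554123205699 0.97
lock_top [ 0.5897 -0.0988  0.099 ] u -0.2306723113890381 0.61
left_cheek [ 0.5851 -0.0739  0.0575] u -0.20536145838523115 0.59
10.35 [ 0.5918 -0.057   0.0369] u -0.19048686238130344 [-0.2 -0.1  0.3]
blue u -0.23140850000000002
```

The stop is past the rib, about 4 mm short of the clip's middle by camera. I'll nudge on in small steps.

>>> {"fn": "arm_command", "kwargs": {
  "rows": [
    {"dx":-1,"dy":0,"dz":0,"wx":0,"wy":0,"wz":0,"grip":0},
    {"dx":-1,"dy":0,"dz":0,"wx":0,"wy":0,"wz":0,"grip":0},
    {"dx":0,"dy":0,"dz":0,"wx":0,"wy":0,"wz":0,"grip":0}
  ]
}}

```text
clock: 10.6
tcp_pos: [0.5916, -0.0584, 0.0367]
orientation: [[-0.225, 0.974, 0.001], [0.974, 0.225, -0.001], [-0.001, 0.001, -1.0]]
ft_force: [-0.3, -1.1, 0.4]
finger_gap: 0.001
grip_force: 0.0
```

```bash
python3 m.py m3; python3 - <<'E'
from h import *
# stop and clip centre along gauge from the side camera, network masks
s=snapshot('side'); g=np.array([-.228,.9737])
for n,z in (('stop_top',.085),('lock_top',.099),('blue_clip',.008)):
    for p in pinpoint('side',n)[:3]: X=at_z(s,p['point'],z); print(n,np.round(X,4),X[:2]@g,round(p['score'],2))
E
```

```text
red n 161
button [ 0.594  -0.0981  0.097 ] u -0.23096245600726412
stop_top [ 0.5963 -0.0958  0.085 ] u -0.22922565971369085 0.72
lock_top [ 0.5908 -0.1025  0.099 ] u -0.23452343681083204 0.61
left_cheek [ 0.5919 -0.0711  0.0575] u -0.20417671531937248 0.78
10.8 [ 0.5911 -0.0578  0.0365] u -0.19106839053894478 [ 0.9  0.4 -0.2]
blue u -0.23140850000000002
stop_top [ 0.5712 -0.1184  0.085 ] -0.24553190229573876 0.72
stop_top [ 0.5959 -0.0989  0.085 ] -0.2321832401899236 0.58
lock_top [ 0.5957 -0.1053  0.099 ] -0.23839896232125088 0.55
blue_clip [ 0.5964 -0.1     0.008 ] -0.23333932872918486 0.86
blue_clip [ 0.3462 -0.2968  0.008 ] -0.3678884385597461 0.58
blue_clip [ 0.8031 -0.1371  0.008 ] -0.3165562088091089 0.57
```

View pics/m3.png

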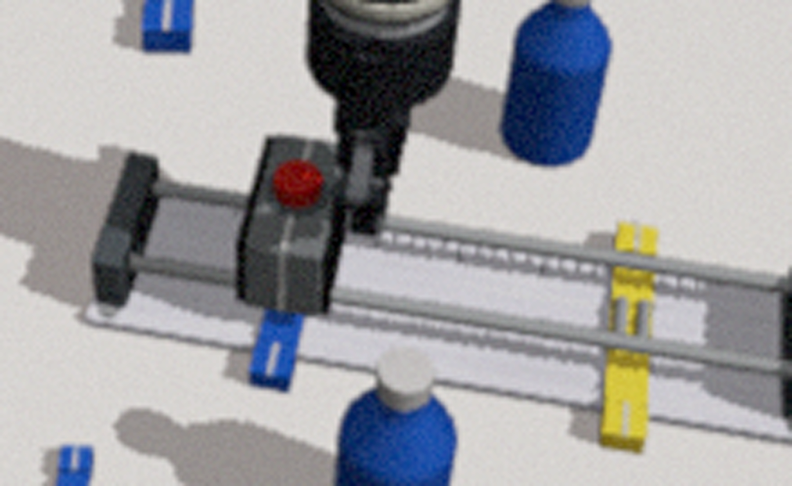

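The stop has drawn about 2 mm ahead of the finger with no force on it. In the crop its white line at (300, 285) runs into the clip's line at (355, 275), so it sits in the notch. Next I'll back off, rise, and move over the button.

>>> {"fn": "arm_command", "kwargs": {
  "rows": [
    {"dx":8,"dy":0,"dz":0,"wx":0,"wy":0,"wz":0,"grip":0},
    {"dx":8,"dy":0,"dz":0,"wx":0,"wy":0,"wz":0,"grip":0},
    {"dx":0,"dy":0,"dz":-30,"wx":0,"wy":0,"wz":0,"grip":0},
    {"dx":0,"dy":0,"dz":-30,"wx":0,"wy":0,"wz":0,"grip":0},
    {"dx":0,"dy":0,"dz":-30,"wx":0,"wy":0,"wz":0,"grip":0},
    {"dx":0,"dy":0,"dz":0,"wx":0,"wy":0,"wz":0,"grip":0},
    {"dx":-28,"dy":-1,"dz":0,"wx":0,"wy":0,"wz":0,"grip":0},
    {"dx":-28,"dy":-1,"dz":0,"wx":0,"wy":0,"wz":0,"grip":0},
    {"dx":0,"dy":0,"dz":0,"wx":0,"wy":0,"wz":0,"grip":0},
    {"dx":0,"dy":0,"dz":0,"wx":0,"wy":0,"wz":0,"grip":0}
  ]
}}

```text
clock: 11.83
tcp_pos: [0.5979, -0.0984, 0.1264]
orientation: [[-0.222, 0.975, -0.0], [0.975, 0.222, -0.001], [-0.001, -0.0, -1.0]]
ft_force: [-0.4, 0.2, -0.1]
finger_gap: -0.001
grip_force: 0.0
```

```bash
python3 m.py m4; python3 - <<'E'
from h import *
a=[]
for c in ('scene','side'):
    s=snapshot(c); R=np.array(s['R']);t=np.array(s['t']); T=np.array(read_state()['tcp_pos'])
    q=R@T+t; u,v=int(s['fx']*q[0]/q[2]+s['cx']),int(s['fy']*q[1]/q[2]+s['cy'])
    im=s['pixels'][v-40:v+40,u-40:u+40]; im=cv2.convertScaleAbs(cv2.resize(im,(400,400),interpolation=cv2.INTER_CUBIC),alpha=1.7); cv2.circle(im,(200,200),4,(0,255,0),1); a.append(im)
cv2.imwrite('pics/z3.png',np.hstack(a))
E
```

```text
red n 144
button [ 0.5994 -0.099   0.097 ] u -0.23308944819880076
stop_top [ 0.596 -0.097  0.085] u -0.23036434999355096 0.77
lock_top [ 0.5937 -0.1041  0.099 ] u -0.23674228067825082 0.59
left_cheek [ 0.5872 -0.0688  0.0575] u -0.20086117338630768 0.75
12.0333 [ 0.5978 -0.095   0.1261] u -0.22880567371502908 [-0.3 -0.  -0.4]
blue u -0.23140850000000002
```

View pics/z3.png

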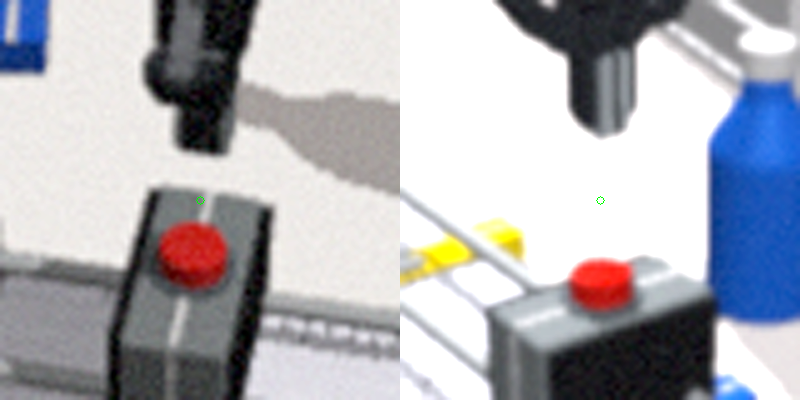

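The tip is centred over the button in both views; the button is up and this was my tenth picture. Next I'll descend slowly and watch the force.

>>> {"fn": "arm_command", "kwargs": {
  "rows": [
    {"dx":0,"dy":0,"dz":8,"wx":0,"wy":0,"wz":0,"grip":0},
    {"dx":0,"dy":0,"dz":8,"wx":0,"wy":0,"wz":0,"grip":0},
    {"dx":0,"dy":0,"dz":4,"wx":0,"wy":0,"wz":0,"grip":0},
    {"dx":0,"dy":0,"dz":4,"wx":0,"wy":0,"wz":0,"grip":0},
    {"dx":0,"dy":0,"dz":4,"wx":0,"wy":0,"wz":0,"grip":0},
    {"dx":0,"dy":0,"dz":0,"wx":0,"wy":0,"wz":0,"grip":0}
  ]
}}

```text
clock: 12.63
tcp_pos: [0.5974, -0.097, 0.0974]
orientation: [[-0.225, 0.974, -0.002], [0.974, 0.225, 0.0], [0.001, -0.002, -1.0]]
ft_force: [-0.6, -0.4, 0.3]
finger_gap: -0.002
grip_force: 0.0
```

>>> {"fn": "arm_command", "kwargs": {
  "rows": [
    {"dx":0,"dy":0,"dz":2,"wx":0,"wy":0,"wz":0,"grip":0},
    {"dx":0,"dy":0,"dz":2,"wx":0,"wy":0,"wz":0,"grip":0},
    {"dx":0,"dy":0,"dz":2,"wx":0,"wy":0,"wz":0,"grip":0},
    {"dx":0,"dy":0,"dz":0,"wx":0,"wy":0,"wz":0,"grip":0}
  ]
}}

```text
clock: 12.97
tcp_pos: [0.598, -0.0971, 0.0923]
orientation: [[-0.225, 0.974, -0.0], [0.974, 0.225, 0.0], [0.0, -0.0, -1.0]]
ft_force: [-0.2, 0.8, -1.0]
finger_gap: -0.003
grip_force: 0.0
```

No contact at z = 0.092, so the real tip is the visible one, about 33 mm higher. I expect contact near a reported 0.066.

>>> {"fn": "arm_command", "kwargs": {
  "rows": [
    {"dx":0,"dy":0,"dz":5,"wx":0,"wy":0,"wz":0,"grip":0},
    {"dx":0,"dy":0,"dz":5,"wx":0,"wy":0,"wz":0,"grip":0},
    {"dx":0,"dy":0,"dz":4,"wx":0,"wy":0,"wz":0,"grip":0},
    {"dx":0,"dy":0,"dz":3,"wx":0,"wy":0,"wz":0,"grip":0},
    {"dx":0,"dy":0,"dz":0,"wx":0,"wy":0,"wz":0,"grip":0}
  ]
}}

```text
clock: 13.38
tcp_pos: [0.5975, -0.0969, 0.0746]
orientation: [[-0.225, 0.974, -0.002], [0.974, 0.225, 0.0], [0.001, -0.002, -1.0]]
ft_force: [0.1, -0.2, 0.1]
finger_gap: 0.003
grip_force: 0.0
```

>>> {"fn": "arm_command", "kwargs": {
  "rows": [
    {"dx":0,"dy":0,"dz":2,"wx":0,"wy":0,"wz":0,"grip":0},
    {"dx":0,"dy":0,"dz":2,"wx":0,"wy":0,"wz":0,"grip":0},
    {"dx":0,"dy":0,"dz":2,"wx":0,"wy":0,"wz":0,"grip":0},
    {"dx":0,"dy":0,"dz":0,"wx":0,"wy":0,"wz":0,"grip":0}
  ]
}}

```text
clock: 13.72
tcp_pos: [0.598, -0.097, 0.0692]
orientation: [[-0.225, 0.974, -0.001], [0.974, 0.225, 0.0], [0.0, -0.0, -1.0]]
ft_force: [0.7, -0.1, -0.7]
finger_gap: 0.002
grip_force: 0.0
```

>>> {"fn": "arm_command", "kwargs": {
  "rows": [
    {"dx":0,"dy":0,"dz":2,"wx":0,"wy":0,"wz":0,"grip":0},
    {"dx":0,"dy":0,"dz":2,"wx":0,"wy":0,"wz":0,"grip":0},
    {"dx":0,"dy":0,"dz":0,"wx":0,"wy":0,"wz":0,"grip":0}
  ]
}}

```text
clock: 13.97
tcp_pos: [0.5979, -0.097, 0.0652]
orientation: [[-0.225, 0.974, -0.0], [0.974, 0.225, 0.0], [0.0, -0.0, -1.0]]
ft_force: [1.2, -1.2, 0.4]
finger_gap: -0.001
grip_force: 0.0
```

>>> {"fn": "arm_command", "kwargs": {
  "rows": [
    {"dx":0,"dy":0,"dz":1,"wx":0,"wy":0,"wz":0,"grip":0},
    {"dx":0,"dy":0,"dz":1,"wx":0,"wy":0,"wz":0,"grip":0},
    {"dx":0,"dy":0,"dz":0,"wx":0,"wy":0,"wz":0,"grip":0}
  ]
}}

```text
clock: 14.22
tcp_pos: [0.5983, -0.0971, 0.0637]
orientation: [[-0.225, 0.974, 0.0], [0.974, 0.225, 0.0], [0.0, 0.0, -1.0]]
ft_force: [-0.3, 0.4, 0.8]
finger_gap: -0.002
grip_force: 0.7
```

>>> {"fn": "arm_command", "kwargs": {
  "rows": [
    {"dx":0,"dy":0,"dz":1,"wx":0,"wy":0,"wz":0,"grip":0},
    {"dx":0,"dy":0,"dz":1,"wx":0,"wy":0,"wz":0,"grip":0},
    {"dx":0,"dy":0,"dz":0,"wx":0,"wy":0,"wz":0,"grip":0}
  ]
}}

```text
clock: 14.47
tcp_pos: [0.5983, -0.0971, 0.0616]
orientation: [[-0.225, 0.974, 0.0], [0.974, 0.225, -0.0], [-0.0, 0.0, -1.0]]
ft_force: [0.2, -0.1, 3.5]
finger_gap: -0.0
grip_force: 1.6
```

```bash
python3 m.py m5
```

```text
red n 62
button [ 0.6046 -0.0966  0.097 ] u -0.23191056632003512
stop_top [ 0.5881 -0.1022  0.085 ] u -0.23362871618017894 0.66
lock_top [ 0.5965 -0.0998  0.099 ] u -0.23319276910312425 0.64
left_cheek [ 0.5886 -0.0783  0.0575] u -0.21040793738175922 0.66
14.6667 [ 0.5983 -0.0971  0.0616] u -0.23092016355155012 [-0.6 -0.1  3.1]
blue u -0.23140850000000002
```

Contact came at about 0.064. I'll press until the force rises past the button's friction.

>>> {"fn": "arm_command", "kwargs": {
  "rows": [
    {"dx":0,"dy":0,"dz":1,"wx":0,"wy":0,"wz":0,"grip":0},
    {"dx":0,"dy":0,"dz":1,"wx":0,"wy":0,"wz":0,"grip":0},
    {"dx":0,"dy":0,"dz":1,"wx":0,"wy":0,"wz":0,"grip":0},
    {"dx":0,"dy":0,"dz":1,"wx":0,"wy":0,"wz":0,"grip":0}
  ]
}}

```text
clock: 15.0
tcp_pos: [0.5983, -0.0971, 0.0574]
orientation: [[-0.225, 0.974, 0.0], [0.974, 0.225, -0.0], [-0.0, 0.0, -1.0]]
ft_force: [-1.1, 0.2, 3.3]
finger_gap: 0.002
grip_force: 1.9
```

>>> {"fn": "arm_command", "kwargs": {
  "rows": [
    {"dx":0,"dy":0,"dz":1,"wx":0,"wy":0,"wz":0,"grip":0},
    {"dx":0,"dy":0,"dz":1,"wx":0,"wy":0,"wz":0,"grip":0},
    {"dx":0,"dy":0,"dz":1,"wx":0,"wy":0,"wz":0,"grip":0}
  ]
}}

```text
clock: 15.25
tcp_pos: [0.5985, -0.0971, 0.0561]
orientation: [[-0.225, 0.974, 0.0], [0.974, 0.225, 0.001], [0.001, 0.0, -1.0]]
ft_force: [-4.9, 0.4, 23.0]
finger_gap: 0.001
grip_force: 11.4
```

>>> {"fn": "arm_command", "kwargs": {
  "rows": [
    {"dx":0,"dy":0,"dz":1,"wx":0,"wy":0,"wz":0,"grip":0},
    {"dx":0,"dy":0,"dz":0,"wx":0,"wy":0,"wz":0,"grip":0}
  ]
}}

```text
clock: 15.42
tcp_pos: [0.5985, -0.0971, 0.056]
orientation: [[-0.225, 0.974, 0.001], [0.974, 0.225, 0.001], [0.001, 0.001, -1.0]]
ft_force: [-5.5, 1.6, 21.5]
finger_gap: 0.003
grip_force: 10.8
```

The button bottomed out after 8 mm of travel, at 22 N. I'll hold briefly, then retreat straight up.

>>> {"fn": "arm_command", "kwargs": {
  "rows": [
    {"dx":0,"dy":0,"dz":0,"wx":0,"wy":0,"wz":0,"grip":0},
    {"dx":0,"dy":0,"dz":0,"wx":0,"wy":0,"wz":0,"grip":0},
    {"dx":0,"dy":0,"dz":-4,"wx":0,"wy":0,"wz":0,"grip":0},
    {"dx":0,"dy":0,"dz":-10,"wx":0,"wy":0,"wz":0,"grip":0},
    {"dx":0,"dy":0,"dz":-25,"wx":0,"wy":0,"wz":0,"grip":0},
    {"dx":0,"dy":0,"dz":-25,"wx":0,"wy":0,"wz":0,"grip":0},
    {"dx":0,"dy":0,"dz":-25,"wx":0,"wy":0,"wz":0,"grip":0},
    {"dx":0,"dy":0,"dz":-25,"wx":0,"wy":0,"wz":0,"grip":0},
    {"dx":0,"dy":0,"dz":0,"wx":0,"wy":0,"wz":0,"grip":0},
    {"dx":0,"dy":0,"dz":0,"wx":0,"wy":0,"wz":0,"grip":0}
  ]
}}

```text
clock: 16.25
tcp_pos: [0.5993, -0.0972, 0.1689]
orientation: [[-0.225, 0.974, 0.003], [0.974, 0.225, -0.0], [-0.001, 0.003, -1.0]]
ft_force: [-0.5, -0.5, -0.9]
finger_gap: 0.003
grip_force: 0.0
```

```bash
python3 m.py m6
```

```text
red n 115
button [ 0.6038 -0.0966  0.097 ] u -0.23168843641115733
stop_top [ 0.5899 -0.0997  0.085 ] u -0.23153656081602392 0.75
lock_top [ 0.5953 -0.1032  0.099 ] u -0.23619638803690207 0.62
left_cheek [ 0.5838 -0.0764  0.0575] u -0.2075424303632273 0.9
16.45 [ 0.597  -0.0968  0.1661] u -0.23032480793015614 [-0.6  0.3 -1. ]
blue u -0.23140850000000002
```

The button shows fewer red pixels than before (115 against 144), so it's down, and the stop is still in the notch. I'll hand it in.

```bash
python3 -c "from workcell import *; print(sign_off())"
```

```text
the job is handed in; nothing more can be done
None
```

The stop is in the blue clip's notch (within about 1 mm by camera), the red button bottomed out after about 8 mm of travel, and the job is handed in with the arm clear; the sign-off gave no verdict.

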